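# Dock the movement pallet and lock it down

## Task

With a fingertip, push the green pallet of watch movements along its rails, away from the robot, until you feel it drop into the locating notches and it lies level, flush with the fences; then push the red-knobbed hold-down arm right round until it lies square across the pallet's edge. Only push: do not lift or tip the pallet, keep every movement in its nest, and leave the other things on the bench where they stand.

Things in the scene. Friction and masses are not known exactly. Their poses are not given: they have to be found in the camera images.
- dock: Docking slide fixed to the bench: aluminium frame 214 x 198 mm (x -140 to +74 mm), two black rails between two fences. Origin: on the bench, below the centre of the docked pallet; x = the way the pallet is pushed (away from the robot), y left. Rail tops z = 20 mm, |y| = 46 to 68 mm; between them only frame, 8 mm high. Fences: inner faces |y| = 76.5 mm (1.5 mm play), tops z = 32 mm
- pallet: Green plastic pallet, 104 (x) x 150 (y) x 18 mm: 12 mm plate with 2 x 3 round nests on two cross ribs (6 mm deep, 3 mm thick, x = +-47 mm); 0.2 to 0.35 kg loaded, loose, axes as the dock's. Origin: centre of its underside (foot of the ribs), 20 mm above the bench riding on the rails, 35 to 80 mm short of docked; docked it has dropped 6 mm, to 14 mm. Slides with 1 to 3 N
- pallet_near_face (a point): Middle of the pallet's near long side, the flat upright face to push (in dock +x): 12 mm above the pallet's underside; the face is the plate's edge, 6 to 18 mm above the underside, 150 mm wide
- notch_left (a point): Near notch of the left rail, at rail-top height, dock x = -47, y = +57 mm. It takes the pallet's near rib while a like notch at x = +47 mm takes the far rib. 8 mm wide along x, 8 mm deep, square walls, so the docked pallet has 2.5 mm play either way and then stops firmly. There is no other end stop
- notch_right (a point): Near notch of the right rail, at rail-top height, dock x = -47, y = -57 mm. It takes the pallet's near rib while a like notch at x = +47 mm takes the far rib. 8 mm wide along x, 8 mm deep, square walls, so the docked pallet has 2.5 mm play either way and then stops firmly. There is no other end stop
- latch (a joint): Angle of the steel hold-down arm on the left (+y) fence: 0 when it points to dock -x along the fence, 1.57 (its stop) when it points inward (-y), square across the pallet's edge. Grows anticlockwise from above; range -0.6 to 1.57, starts at -0.5 to -0.05, stays where left (1 to 2 N at the knob turn it). Its underside, 35 mm up, clears the docked pallet (top 32 mm) but hits one still riding (38 mm)
- latch_knob (a point): Centre of the top of the red upright knob on the hold-down arm: knob 14 mm in diameter, 25 mm tall, 30 mm from the pivot; its top is 66 mm above the bench, the arm's top face 41 mm (arm 12 to 15 mm wide, 37 mm long from the pivot, 6 mm thick)
- latch_pivot (a point): Upright pivot axis of the hold-down arm, on the left fence at dock x = 0, y = +86 mm; this point is 35 mm above the bench, the pivot's screw head reaches 44 mm
- movement_2: Watch movement, black disc 37 mm in diameter, 6 mm thick, loose in a round nest of the pallet (40 mm wide, 4.5 mm deep, floor 13.5 mm above the pallet's underside). Origin: centre of its underside
- movement_3: Watch movement like movement_2, in another nest
- movement_4: Watch movement like movement_2, in another nest
- movement_5: Watch movement like movement_2, in another nest
- dust_blower: Red rubber dust blower standing beyond the slide, 61 mm in diameter, 104 mm high; origin: centre of its underside. Leave it alone
- pith_pot: White pot beyond the slide on the left, 44 mm in diameter, 31 mm high; origin: centre of its underside. Leave it alone
- oil_pot: Black oil pot with a red lid, right of the slide, 28 mm in diameter, 20 mm high; origin: centre of its underside. Leave it alone
- loupe: Black eye loupe, right of the slide, 36 mm in diameter, 30 mm high; origin: centre of its underside. Leave it alone
Mind the look-alikes: they are no part of the job. What is shaped like the movement_5 but orange is not meant.

How it is judged:
On the way, in this order (a step that is already met when the one before it is completed fails the run):
1. the pallet has dropped into the notches and lies level, the hold-down arm not yet across it (z of pallet in the frame of dock below 0.0158 m and x of pallet in the frame of dock between -0.006 and 0.006 m and angle between pallet's own z axis and vertical below 0.02 rad and value of joint latch below 0.7 rad), for 0.2 s.
2. the hold-down arm lies across the pallet's edge (value of joint latch above 1.35 rad), for 0.2 s.
At the end, for the whole second after the job is handed in: The pallet has dropped into the notches of both rails (origin below 15.8 mm over the bench, within 6 mm of the docked position, tilt under 0.02 rad), the hold-down arm is turned past 1.35 rad, and every movement lies in its own nest (z of pallet in the frame of dock between 0.011 and 0.0158 m and x of pallet in the frame of dock between -0.006 and 0.006 m and angle between pallet's own z axis and vertical below 0.02 rad and angle between the y axis of pallet and the y axis of dock, either way round below 0.06 rad and value of joint latch above 1.35 rad and linear speed of pallet below 0.01 m/s and x of movement_2 in the frame of pallet between -0.033 and -0.021 m and y of movement_2 in the frame of pallet between -0.054 and -0.042 m and z of each of movement_2, movement_3, movement_4, movement_5 in the frame of pallet below 0.0155 m and x of movement_3 in the frame of pallet between -0.033 and -0.021 m and y of movement_3 in the frame of pallet between 0.042 and 0.054 m and x of movement_4 in the frame of pallet between 0.021 and 0.033 m and y of movement_4 in the frame of pallet between -0.006 and 0.006 m and x of movement_5 in the frame of pallet between 0.021 and 0.033 m and y of movement_5 in the frame of pallet between 0.042 and 0.054 m); the robot touches nothing.
It fails at once if the pallet is lifted off its rails or tipped (z of pallet in the frame of dock above 0.027 m or angle between pallet's own z axis and vertical above 0.12 rad).
It fails at once if a movement is lifted or leaves its nest (z of any of movement_2, movement_3, movement_4, movement_5 in the frame of pallet above 0.019 m).
It fails at once if a thing standing by is pushed, lifted or knocked over (distance of any of dust_blower, pith_pot, oil_pot, loupe from where it was at the start of the episode above 0.015 m).
It also fails if it takes over 51 s, if anything falls off the work surface, if the arm or the gripper's body presses on something with over 40 N, if the wrist force passes 120 N, or if a joint passes its speed limit or range.

## Robot

A 6-joint arm with a two-finger parallel gripper is mounted at the origin on a cart in front of the work surface, level with it; the furniture and walls round the work are solid. World frame = base frame: x ahead of the robot, y to its left, z up, the work surface at z = 0. Lengths are in m, angles in rad, forces in N, time in s.
With the tool pointing down it reaches from about 0.325 to 0.775 m from the base axis. Payload 5.5 kg.
Tool frame: the origin (TCP) lies between the finger pads; the fingertips stand 8 mm ahead of it and the grasp point (between the pads) lies 11 mm behind it (tcp_to_tips is the distance from the TCP to the fingertips, in m); z points along the fingers, y is the line along which they close (so a half turn about z gives the same grasp; the last joint's range is limited). The gripper opens to 88 mm and grips with 3 to 60 N. Pads are 20 mm wide; open, the fingers measure 115 mm over their backs; the gripper's body (75 mm by 178 mm) begins 61 mm behind the grasp point.
Start: joints at [-1.176, 0.091, 1.231, -0, 1.82, -0.057], TCP at [0.262, -0.54, 0.231] pointing down, gripper open.
Joint ranges: [-2.87, 2.87], [-0.86, 2.18], [0.17, 2.46], [-1.51, 4.65], [0.06, 2.69], [-2.65, 2.65]. Speed limits (rad/s): [2.57, 2.57, 3.01, 3.14, 3.14, 3.14].

## Interface

Orientations are given as a unit quaternion [w, x, y, z].
In Python, from bench import * gives the robot as it stands. Calls block until the motion is done:
- move_to(position, orientation): joint-space move of the TCP to a pose.
- move_l(position, speed=0.15, orientation=None): straight line of the TCP; orientation=None keeps the orientation; speed is the mean speed in m/s.
- movej(angles): joint-space move.
- gripper_open() and close(): open the fingers fully, or close them until they stop; the grip force is fixed at half the most.
- hold(seconds).
- inverse_kinematics(position, orientation): joint angles nearest the present ones, or None.
- state(): the state.
- get_image(name): name is "scene" or "top" or "wrist"; returns a dict with "frame" (480x640x3 uint8, blue, green, red), "depth" (480x640 float32, m along the optical axis (not along the pixel's ray), 0 where there is no reading), "camera_matrix" (3x3 intrinsics, pixels), "view" (4x4, takes a point from world to camera coordinates). Camera axes: x right, y up, looking along -z (the intrinsics and any distortion apply to the point x, -y, -z); pixel columns grow to the right and rows downward; lengths in m; the calibration is good to about 2 mm. A picture is of the moment at which its call begins.
A pose or a line that the arm cannot do raises IKError and nothing moves.
- job_done(): hands the job in; it is judged then, once.
The state is a dict: "time": time; "joint_pos": joint angles; "dq": joint speeds; "joint_torque": joint torques, N m; "ee_pos": TCP position; "ee_rot": TCP orientation; "ft_force": force on the tool from outside, world axes, zero at the start; "moment": the same for the moment, N m; "finger_gap": finger opening in m; "finger_force": force on a finger pad.
Only numpy, scipy, OpenCV 4.12 (cv2) and the standard library are available. Lean on these libraries where they do the work, as an engineer would, in place of code of your own. Each camera call takes 0.05 s, during which the arm holds its last target. There are 200 camera calls.

## Working session

There is one attempt and no reset: what is moved stays moved. The work goes in short steps, each a Python script; the robot and the scene stay as the last script left them, time stands still between calls to the robot, and variables do not carry over. Pictures are saved under pics/ and viewed, at most 10 in all, crops included, and the job is handed in when it is done.

```bash
mkdir -p pics; ls; python3 - <<'E'
from bench import *
import cv2,numpy as np,pickle
d={n:get_image(n) for n in("top","scene")}
pickle.dump(d,open("im0.pkl","wb"))
for n in d: cv2.imwrite(f"pics/{n}0.png",d[n]["frame"]); print(n,d[n]["camera_matrix"].tolist(),np.round(d[n]["view"],3).tolist(),(d[n]["depth"]>0).mean())
print(state())
E
```

```text
pics
top [[580.6485927329187, 0.0, 311.74117521896466], [0.0, 580.6485927329187, 237.4784551264302], [0.0, 0.0, 1.0]] [[0.028, -1.0, -0.012, 0.09], [0.996, 0.027, 0.085, -0.612], [-0.084, -0.015, 0.996, -0.947], [0.0, 0.0, 0.0, 1.0]] 0.995947265625
scene [[519.4492495869214, 0.0, 320.70754182087325], [0.0, 519.4492495869214, 234.9800093384258], [0.0, 0.0, 1.0]] [[-0.79, -0.613, 0.025, 0.529], [0.263, -0.301, 0.917, -0.196], [-0.554, 0.73, 0.399, -0.756], [0.0, 0.0, 0.0, 1.0]] 0.97134765625
{'time': 0.1, 'joint_pos': array([-1.17566874e+00,  9.18092268e-02,  1.23174704e+00, -2.28897689e-06,
        1.81978301e+00, -5.67159509e-02]), 'dq': array([ 0.00111822, -0.00201798, -0.00305296, -0.00077251, -0.00015122,
       -0.00053065]), 'joint_torque': array([ 3.29434115e-03, -4.47859454e+01, -4.07569349e+01,  7.01944227e-02,
        2.84482352e-02, -1.02001152e-04]), 'ee_pos': array([ 0.26187124, -0.53956912,  0.22961497]), 'ee_rot': array([-8.60656523e-04,  9.74587732e-01,  2.24004442e-01, -1.48159515e-04]), 'ft_force': array([0.93006111, 0.86055491, 0.09902193]), 'moment': array([0.00721548, 0.02559779, 0.02661888]), 'finger_force': 0.0, 'finger_gap': 0.08795242833734375}
```

View pics/top0.png

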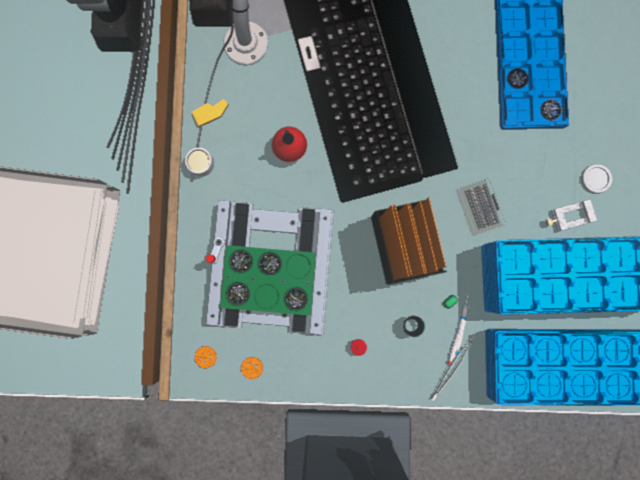

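View pics/scene0.png

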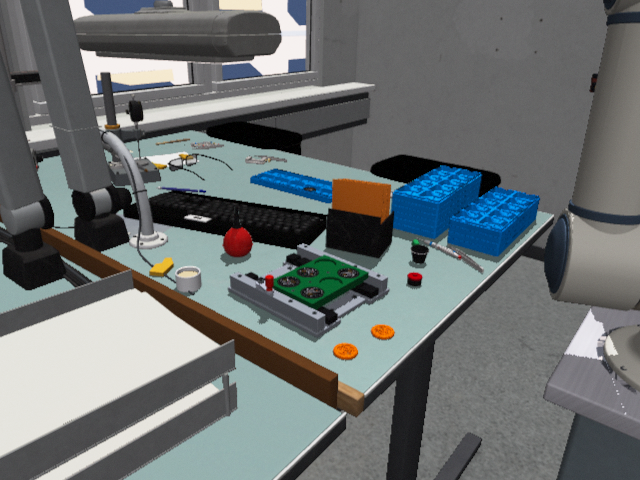

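The top view shows the dock around (270,268), with the pallet spanning about (221–316, 246–316). The red knob is at (210,258), the pivot is near (218,242), and a wooden board on the left sits at x≈145–185. The scene view agrees: the knob is upright on the left fence and the pallet is riding on the rails.

```bash
cat > h.py <<'E'
import cv2,numpy as np,pickle
def rays(im,px):
    K,V=np.array(im["camera_matrix"]),np.array(im["view"]);px=np.atleast_2d(px).astype(float)
    d=np.c_[(px[:,0]-K[0,2])/K[0,0],-(px[:,1]-K[1,2])/K[1,1],-np.ones(len(px))]
    R,t=V[:3,:3],V[:3,3]
    return -R.T@t,d@R
def plane(im,px,z):
    c,d=rays(im,px); return c+d*((z-c[2])/d[:,2])[:,None]
def cloud(im):
    v,u=np.mgrid[0:480,0:640]
    c,d=rays(im,np.c_[u.ravel(),v.ravel()])
    return (c+d*im["depth"].reshape(-1,1)).reshape(480,640,3)
def big(m):
    cs=cv2.findContours(m.astype(np.uint8),cv2.RETR_EXTERNAL,cv2.CHAIN_APPROX_NONE)[0]
    return max(cs,key=cv2.contourArea)
def rect(p):
    (c,s,a)=cv2.minAreaRect((p[:,:2]*1000).astype(np.float32)); return np.round(c,1),np.round(s,1),round(a,2)
E
python3 - <<'E'
from h import *
d=pickle.load(open("im0.pkl","rb"))
im=d["top"]; h=cv2.cvtColor(im["frame"],cv2.COLOR_BGR2HSV).astype(int); P=cloud(im)
v,u=np.mgrid[0:480,0:640]
roi=(u>190)&(u<345)&(v>190)&(v<345)
g=roi&(h[...,0]>50)&(h[...,0]<80)&(h[...,1]>120)
c=big(g).reshape(-1,2); print("pallet",rect(plane(im,c,.038)),"top z",np.median(P[g][:,2]))
red=((h[...,0]<6)|(h[...,0]>174))&(h[...,1]>150)&(h[...,2]>80)
for n,i in d.items():
    hh=cv2.cvtColor(i["frame"],cv2.COLOR_BGR2HSV).astype(int)
    r=((hh[...,0]<6)|(hh[...,0]>174))&(hh[...,1]>150)&(hh[...,2]>60)
    N,L,S,C=cv2.connectedComponentsWithStats(r.astype(np.uint8))
    Pc=cloud(i)
    for k in range(1,N):
        if S[k,4]>25: print(n,"red",S[k],C[k],np.median(Pc[L==k],0).round(4),Pc[L==k][:,2].max().round(4))
print("bench z",np.median(P[345:355,260:330,2]))
Z=P[...,2]
f=roi&(Z>.025)&(Z<.037)&(h[...,1]<70)&(h[...,2]>90)
N,L,S,C=cv2.connectedComponentsWithStats(f.astype(np.uint8))
for k in range(1,N):
    if S[k,4]>150: print("fence",S[k],rect(P[L==k]),np.median(P[L==k][:,2]).round(4))
f2=roi&(Z>.004)&(Z<.06); print("dock outline",rect(P[f2]))
a=roi&(h[...,1]<70)&(h[...,2]>100); print("alu",a.sum())
print("board z",P[200:380:60,150:184:6,2].round(3), P[250,150:190:4,1].round(3))
cv2.imwrite("pics/crop.png",cv2.resize(im["frame"][190:345,190:345],(620,620),interpolation=cv2.INTER_CUBIC)[:600])
E
```

```text
pallet (array([536.5, 177.3]), array([148.4, 103.6]), 86.73) top z 0.0363401941051289
top red [275 127  31  31 569] [291.80492091 142.99824253] [0.762  0.1416 0.0477] 0.9968
top red [206 255   9   8  52] [209.84615385 258.28846154] [0.5684 0.2689 0.0647] 0.0684
top red [351 340  15  15 185] [358.13513514 347.05945946] [0.4294 0.0246 0.0164] 0.9968
scene red [223 227  29  30 675] [237.25185185 241.68      ] [0.7537 0.1653 0.0378] 0.4684
scene red [408 273  14   8  91] [414.59340659 276.35164835] [0.426  0.0303 0.0185] 0.0237
scene red [265 275   8  16 103] [268.89320388 282.08737864] [0.5653 0.2741 0.0593] 0.0689
bench z -0.0007907495782035756
fence [ 206  200   24  125 1279] (array([563.8, 262. ]), array([ 21.6, 207.2]), 86.97) 0.031
fence [ 310  209   21  125 1418] (array([554.5,  91.5]), array([ 20.1, 208.1]), 86.82) 0.0311
dock outline (array([563.9, 182.8]), array([253.3, 258.7]), 88.6)
alu 16437
board z [[ 0.032  0.03   0.028  0.002  0.004 -0.002]
 [ 0.03   0.029  0.008  0.001  0.002 -0.   ]
 [ 0.03   0.026 -0.003  0.002  0.997  0.002]] [0.377 0.369 0.363 0.361 0.358 0.351 0.343 0.337 0.33  0.324]
```

View pics/crop.png

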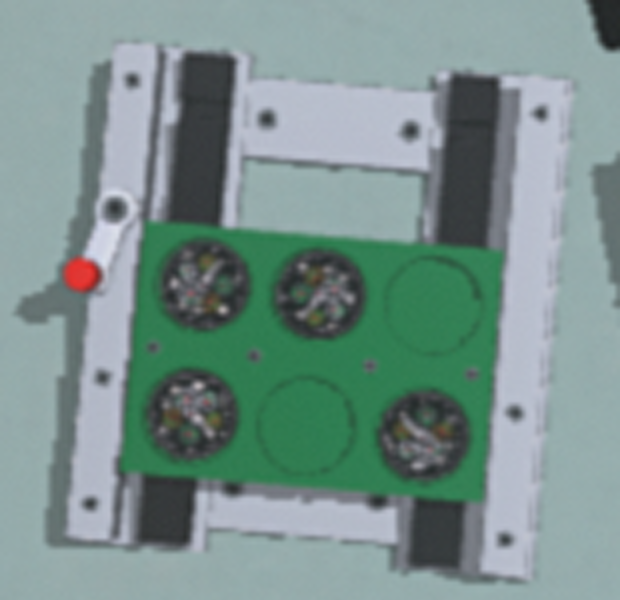

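```bash
cat >> h.py <<'E'
D0=np.array([.5921,.1750]); PSI=-.0545
X=np.array([np.cos(PSI),np.sin(PSI)]);Y=np.array([-X[1],X[0]])
def W(x,y,ztip): return np.r_[D0+X*x+Y*y,ztip+.008]
def inv(p): q=np.asarray(p)[:2]-D0; return np.array([q@X,q@Y])
Q=np.array([0,np.cos(PSI/2),np.sin(PSI/2),0])
E
python3 - <<'E'
from bench import *
from h import *
im=pickle.load(open("im0.pkl","rb"))["top"]
print("pivot",inv(plane(im,[218.75,242],.044)[0]),"knob",inv(plane(im,[209.85,258.3],.066)[0]),"pallet",inv([.5365,.1773]))
a=inverse_kinematics(W(-.135,0,.14),Q); print(a, inverse_kinematics(W(-.02,.125,.1),Q))
close(); move_to(W(-.135,0,.14),Q); move_l(W(-.135,0,.016),.1)
s=state(); print(s["time"],s["ee_pos"],s["ft_force"],s["finger_gap"])
for k in range(4):
    move_l(W(-.131+.004*k,0,.016),.04); s=state(); print(k,s["time"],s["ft_force"].round(2))
im=get_image("top"); cv2.imwrite("pics/p1.png",cv2.resize(im["frame"][190:345,190:345],(600,600),interpolation=cv2.INTER_CUBIC))
E
```

```text
pivot [-0.0004813   0.08458018] knob [-0.02919527  0.09239608] pallet [-0.05564274 -0.00073212]
[ 3.10322215e-01 -2.01980049e-01  1.65902673e+00 -4.44089210e-16
  1.68454597e+00  1.93561854e+00] [ 4.27189524e-01  2.41286953e-01  1.28092551e+00 -4.44089210e-16
  1.61938019e+00  2.05248585e+00]
5.4917 [0.45785251 0.1825388  0.02488006] [ 0.24248684 -0.08006378 -0.47750491] 0.0006396453687378928
0 5.7417 [ 0.77  0.65 -0.33]
1 5.9917 [ 0.16 -0.71 -0.08]
2 6.2417 [-0.01 -0.66 -0.02]
3 6.4917 [ 0.25 -0.39  0.2 ]
```

```bash
python3 - <<'E'
from bench import *
from h import *
x=-.119
def ft(): 
    r=[]
    for _ in range(3): hold(.03); r.append(state()["ft_force"]@np.r_[X,0])
    return -np.mean(r)
b=ft()
while x<-.056:
    x+=.005 if x<-.075 else .001
    move_l(W(x,0,.016),.03); f=ft()-b
    s=state(); print(round(x,4),inv(s["ee_pos"])[0].round(4),round(f,2),round(s["time"],2))
    if f>7: break
im=get_image("top"); cv2.imwrite("pics/p2.png",cv2.resize(im["frame"][190:345,190:345],(600,600),interpolation=cv2.INTER_CUBIC))
pickle.dump(im,open("im2.pkl","wb"))
h=cv2.cvtColor(im["frame"],cv2.COLOR_BGR2HSV).astype(int);P=cloud(im)
g=(h[...,0]>50)&(h[...,0]<80)&(h[...,1]>120);g[:,345:]=0
print(np.median(P[g][:,2]),inv(plane(im,big(g).reshape(-1,2),.032).mean(0)))
E
```

```text
-0.114 -0.1139 0.08 7.06
-0.109 -0.1088 0.21 7.47
-0.104 -0.1038 0.2 7.89
-0.099 -0.0988 -0.03 8.31
-0.094 -0.0938 0.31 8.72
-0.089 -0.0888 -0.24 9.14
-0.084 -0.0838 0.44 9.56
-0.079 -0.0788 0.56 9.97
-0.074 -0.0738 0.29 10.39
-0.073 -0.0731 1.41 10.74
-0.072 -0.0721 1.58 11.09
-0.071 -0.0709 1.38 11.44
-0.07 -0.0699 1.62 11.79
-0.069 -0.069 1.16 12.14
-0.068 -0.0679 0.95 12.49
-0.067 -0.0669 1.52 12.84
-0.066 -0.0659 1.39 13.19
-0.065 -0.0647 0.16 13.54
-0.064 -0.064 1.44 13.89
-0.063 -0.0631 1.88 14.24
-0.062 -0.0619 2.25 14.59
-0.061 -0.0609 1.97 14.94
-0.06 -0.0602 2.81 15.29
-0.059 -0.06 7.71 15.64
0.030215351883312147 [0.03055089 0.00226788]
```

View pics/p2.png

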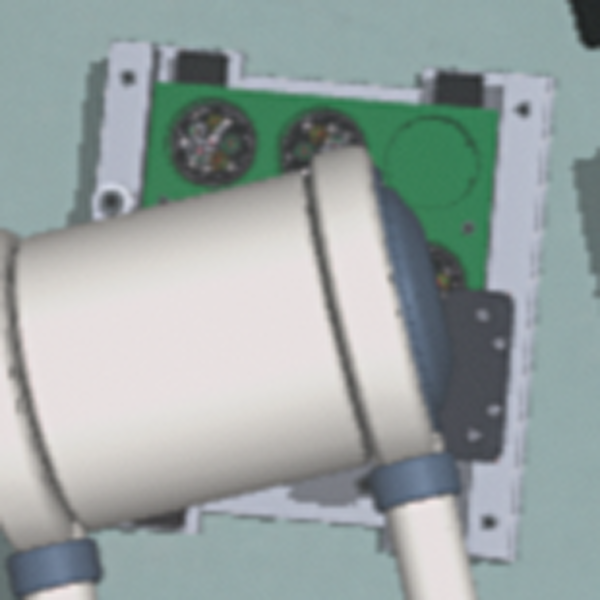

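The arm hides the near half of the pallet, but its far edge is at y≈85–110 in the crop. The top surface has dropped 6 mm (36.3 to 30.2 mm) and the push hit a hard stop. I'll back off, raise the arm and check the pallet and knob with a clear view.

```bash
python3 - <<'E'
from bench import *
from h import *
move_l(W(-.075,0,.016),.05); move_l(W(-.085,0,.09),.15)
move_l(W(-.06,.15,.09),.2)
im=get_image("top"); pickle.dump(im,open("im3.pkl","wb"))
cv2.imwrite("pics/p3.png",cv2.resize(im["frame"][190:345,190:345],(600,600),interpolation=cv2.INTER_CUBIC))
sc=get_image("scene"); cv2.imwrite("pics/s3.png",sc["frame"])
h=cv2.cvtColor(im["frame"],cv2.COLOR_BGR2HSV).astype(int);P=cloud(im)
g=(h[...,0]>50)&(h[...,0]<80)&(h[...,1]>120);g[:,345:]=0
p=P[g]; A=np.c_[(p[:,:2]-D0),np.ones(len(p))]; ok=abs(p[:,2]-.031)<.006
print(np.median(p[:,2]),"slopes",np.linalg.lstsq(A[ok],p[ok,2],rcond=None)[0])
r=rect(plane(im,big(g).reshape(-1,2),.032)); print(r,inv(r[0]/1000))
hh=cv2.cvtColor(sc["frame"],cv2.COLOR_BGR2HSV).astype(int)
m=((hh[...,0]<6)|(hh[...,0]>174))&(hh[...,1]>150)&(hh[...,2]>60); m[:,:255]=0;m[:,300:]=0
Pc=cloud(sc)[m]; print("knob scene",inv(np.median(Pc,0)),m.sum()); print(state()["time"])
E
```

```text
0.0303184097641942 slopes [0.00112774 0.00687873 0.03024515]
(array([594.3, 174.1]), array([148.7, 103.6]), 86.67) [ 0.00224576 -0.00077882]
knob scene [-0.03369109  0.09874599] 143
17.8167
```

View pics/p3.png

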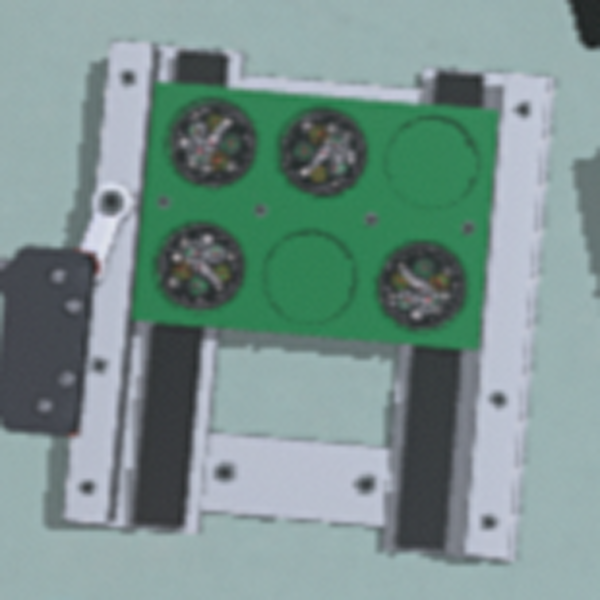

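View pics/s3.png

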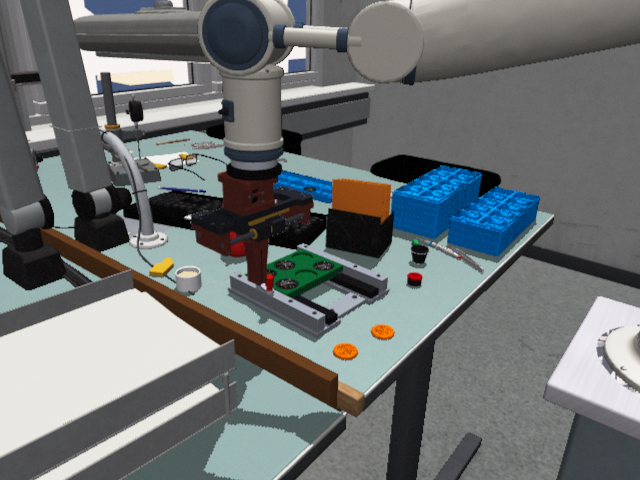

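The clear view confirms the pallet is docked and level: offset (2.2, −0.8) mm, slopes under 0.007, and all four movements in their nests. The hold-down arm still points backwards, with its knob near (95,262) in the crop. In the scene picture the closed fingers hang beside it. Next I'll sweep the knob round.

```bash
python3 - <<'E'
from bench import *
from h import *
move_l(W(-.03,.132,.09),.15); move_l(W(-.03,.132,.048),.1)
hold(.1); b=state()["ft_force"]
def go(x,y,v=.06):
    move_l(W(x,y,.048),v); s=state(); f=s["ft_force"]-b
    print(np.round([x,y],4),inv(s["ee_pos"]).round(4),f.round(1),round(s["time"],2)); return np.linalg.norm(f)
for a in np.arange(-.4,1.58,.197):
    n=np.array([-np.sin(a),np.cos(a)]); k=np.array([-.03*np.cos(a),.085-.03*np.sin(a)])
    D=min(.0175/max(abs(n[0]),1e-6),.0205/max(abs(n[1]),1e-6)) if a>0 else .0205
    p=k+n*D
    if go(*p)>15: break
else:
    x,y=p
    while x<-.010:
        x+=.0015
        if go(x,y,.03)>7: break
sc=get_image("scene"); cv2.imwrite("pics/s4.png",sc["frame"][180:380,180:440].repeat(3,0).repeat(3,1)[:600,:780])
E
```

```text
[-0.0196  0.1156] [-0.0193  0.1151] [-0.3  0.4 -0.3] 19.34
[-0.0253  0.1111] [-0.0255  0.1112] [ 1.6  0.1 -0.1] 19.61
[-0.0299  0.1057] [-0.03    0.1056] [ 1.2  0.5 -1.6] 19.88
[-0.0334  0.0998] [-0.0336  0.0995] [ 1.4  0.9 -0.3] 20.14
[-0.0361  0.0941] [-0.0363  0.0938] [ 1.  -0.8 -0.7] 20.4
[-0.0386  0.0889] [-0.0387  0.0885] [0.6 0.5 0. ] 20.65
[-0.0388  0.0815] [-0.0388  0.081 ] [ 0.5 -0.3 -0.2] 20.93
[-0.0342  0.0719] [-0.0339  0.0713] [ 0.9 -0.4 -0.4] 21.25
[-0.029   0.0646] [-0.0287  0.0642] [ 0.6  0.5 -1.6] 21.55
[-0.0234  0.0591] [-0.0231  0.0587] [2.3 0.2 0.1] 21.83
[-0.0175  0.055 ] [-0.0172  0.0548] [ 0.5  0.5 -1.2] 22.1
[-0.016  0.055] [-0.0169  0.0548] [-4.3  0.1  1.1] 22.35
[-0.0145  0.055 ] [-0.0167  0.0548] [-8.6 -0.8  4.5] 22.6
```

View pics/s4.png

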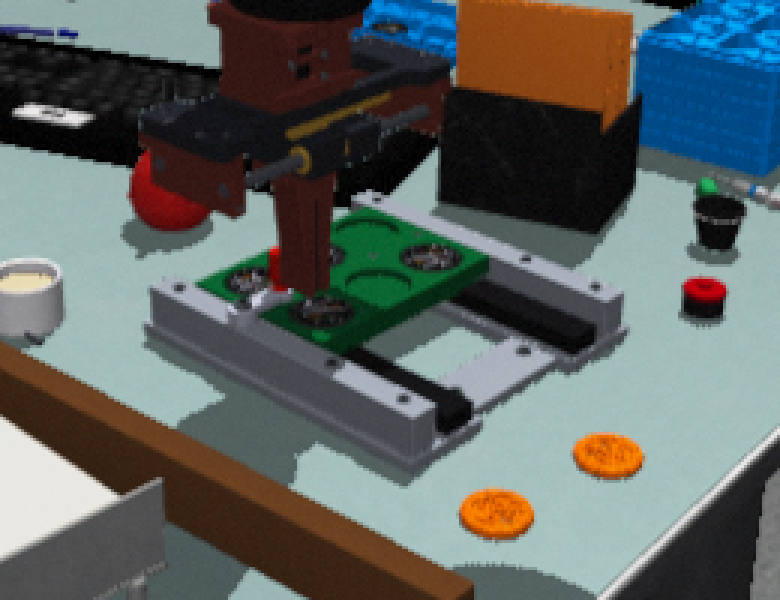

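The knob has swung inward against its stop, with −8.6 N and the finger stalled at x=−16.7 mm. The arm now lies across the pallet edge, near (270,295) in the crop. I'll back off, lift and check.

```bash
python3 - <<'E'
from bench import *
from h import *
move_l(W(-.03,.055,.048),.06); move_l(W(-.035,.055,.13),.15); move_l(W(-.14,-.06,.15),.2)
im=get_image("top")
cv2.imwrite("pics/p5.png",cv2.resize(im["frame"][190:345,190:345],(600,600),interpolation=cv2.INTER_CUBIC))
h=cv2.cvtColor(im["frame"],cv2.COLOR_BGR2HSV).astype(int);P=cloud(im)
g=(h[...,0]>50)&(h[...,0]<80)&(h[...,1]>120);g[:,345:]=0
m=((h[...,0]<6)|(h[...,0]>174))&(h[...,1]>150)&(h[...,2]>80);m[:,:200]=0;m[:,270:]=0;m[:210]=0;m[300:]=0
v,u=np.nonzero(m); print("knob",inv(plane(im,[[u.mean(),v.mean()]],.066)[0]),"pallet z",np.median(P[g][:,2]),state()["time"],state()["ft_force"])
E
```

```text
knob [-0.00010811  0.05470709] pallet z 0.030224424321231735 24.7417 [ 0.24957864 -0.19811398 -0.55937669]
```

View pics/p5.png

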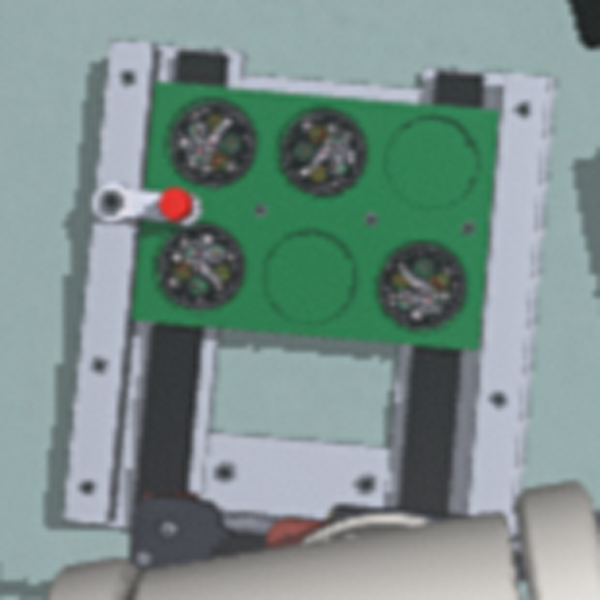

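The picture shows the arm square across the pallet edge: knob at (175,204), pivot at (111,202). The pallet is still docked with all movements in their nests, and the robot is clear.

```bash
python3 -c "
from bench import *
print(job_done())"
```

```text
the job is handed in; nothing more can be done
None
```

The pallet is docked level in its notches, the hold-down arm is square across its edge against the stop, all four movements are in their nests, and the job was handed in shortly after 24.7 s on the robot's clock; the hand-in call gave no verdict.

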